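# Make up two case pans from the ceramist's stock

## Task

Make up the two dental cases from the stock on the bench, with left and right as seen from the robot. Blue pan: the white jar with the teal lid top standing in the left bay, the plaster tooth cast lying teeth up in the middle bay and the white dropper bottle standing in the right bay; yellow pan: the low jar with the pink lid top standing in the left bay and the flat pink bar lying in the middle bay, its right bay staying empty. Set each piece about in the centre of its bay and let go of it, and leave the black-lidded jar and the red-labelled jar standing where they are.

Things in the scene. Friction and masses are not known exactly. Their poses are not given: they have to be found in the camera images.
- blue_pan: shallow blue plastic case pan, fixed, 80 (x) x 179 (y) x 8 mm high; white ticket tab on the rim nearest the robot. Floor 3 mm, walls 3 mm thick, 8 mm high; three equal bays side by side, each 74 (x) x 55 (y) mm inside. Origin: centre of underside; x away from the robot, y to the robot's left, yaw within 0.1 rad. Bay centres x = 0, y = +58 (left), 0 (middle), -58 mm (right)
- yellow_pan: shallow yellow plastic case pan, fixed, 80 (x) x 179 (y) x 8 mm high; white ticket tab on the rim nearest the robot. Floor 3 mm, walls 3 mm thick, 8 mm high; three equal bays side by side, each 74 (x) x 55 (y) mm inside. Origin: centre of underside; x away from the robot, y to the robot's left, yaw within 0.1 rad. Bay centres x = 0, y = +58 (left), 0 (middle), -58 mm (right)
- teal_jar: closed round white powder jar, white lid with teal top, teal band, body 42 mm across, lid 46 mm across (from 42 mm up), 56 mm tall. Origin: centre of its underside, z up, any yaw.
- pink_jar: closed round low white jar, white lid with pink top, body 36 mm across, lid 40 mm across (from 22 mm up), 36 mm tall. Origin: centre of its underside, z up, any yaw.
- plaster_cast: small horseshoe-shaped cream plaster tooth cast, 34 (x) x 43 (y) mm, base 10 mm high, teeth up to 15 mm. Origin: centre of its underside; the closed front of the arch points to -x, the two legs to +x, z up. Grip it over the outer sides of the two legs, along its y axis (43 mm wide there), about 5 mm to +x of the origin, on the base.
- pink_bar: flat pink solid bar with rounded edges, 20 (x) x 50 (y) x 10 mm high, lying flat. Origin: centre of its underside, y along its length, z up. Best gripped across its 20 mm width and laid lengthwise along the bay (pan x), before the jar beside it.
- dropper_bottle: slim white dropper bottle standing upright, blue band, pointed cap, 66 mm tall; body 29 mm across and 34 mm high (grip it there; it gives to about 24 mm along its own x or y axis), cap narrower. Origin: centre of its underside, z up.
- black_jar: closed round white jar with black lid with orange top, 40 mm across, 48 mm tall; belongs to neither kit, stays where it is. Origin: centre of its underside, z up, any yaw.
- red_jar: closed round jar with red label and white lid with red top, 40 mm across, 52 mm tall; belongs to neither kit, stays where it is. Origin: centre of its underside, z up, any yaw. (Behind it and the right-hand pan hangs the bench lamp's tube along y: x 0.63 to 0.75, y below -0.12, underside 0.40 m above the bench.)
Things that resemble listed ones, but are neither listed nor needed, are in the scene too. What is shaped like the teal_jar but purple is not meant.

How it is judged:
By the outcome, as a careful person would: the job done as asked, in the order asked, and still so for the second after the job is handed in, with the robot touching nothing.
It also fails if it takes over 99 s, if anything falls off the work surface, if the arm or the gripper's body presses on something with over 40 N, if the wrist force passes 120 N, or if a joint passes its speed limit or range.

## Robot

A 6-joint arm with a two-finger parallel gripper is mounted at the origin on a cart in front of the work surface, level with it; the furniture and walls round the work are solid. World frame = base frame: x ahead of the robot, y to its left, z up, the work surface at z = 0. Lengths are in m, angles in rad, forces in N, time in s.
With the tool pointing down it reaches from about 0.3 to 0.875 m from the base axis. Payload 4.2 kg.
Tool frame: the origin (TCP) lies midway between the tips of the shut fingers; the grasp point (between the pads) lies 19 mm behind it; z points along the fingers, y is the line along which they close (so a half turn about z gives the same grasp; the last joint's range is limited). The gripper opens to 85 mm and grips with 20 to 120 N. Pads are 22 mm wide; open, the fingers measure 114 mm over their backs; the gripper's body (76 mm by 85 mm) begins 54 mm behind the grasp point. The pads swing forward as they close: fully open they stand 13 mm farther back than shut.
Start: joints at [1.325, 0.32, 1.565, -0, 1.257, -0.02], TCP at [0.129, 0.56, 0.231] pointing down, gripper open.
Joint ranges: [-3.11, 3.11], [-0.84, 2.01], [0.21, 2.61], [-1.34, 4.49], [0.05, 2.63], [-2.56, 2.56]. Speed limits (rad/s): [2.57, 2.57, 3.14, 3.14, 3.14, 3.14].

## Interface

Orientations are given as a 3x3 rotation matrix whose columns are the frame's x, y, z axes.
In Python, from cell import manip, capture, calibration, hand_in, silhouettes, read_clock, read_q, read_joint_vel, read_joint_efforts, read_position, read_ee_rot, read_wrist_force, read_ft_torque, read_width, read_grasp_force gives the robot as it stands. Calls block until the motion is done:
- manip.goto(position, orientation): joint-space move of the TCP to a pose.
- manip.move_straight(position, rotation=None, max_speed=0.15): straight line of the TCP; rotation=None keeps the orientation; max_speed is the mean speed in m/s.
- manip.move_j(angles): joint-space move.
- manip.move_gripper(opening, force=None): finger opening in m; force is the grip in N (None keeps the last); returns when the fingers have stopped.
- manip.hold(seconds).
- manip.inverse_kinematics(position, orientation): joint angles nearest the present ones, or None.
- capture(name): name is "scene" or "top" or "wrist"; returns the picture (420x560x3 uint8, red, green, blue); there is no depth.
- calibration(name): a dict with "fx", "fy", "cx", "cy" (pixels), "cam_to_world" (4x4, takes a point from camera to world coordinates); the wrist camera has in their place "tool_from_camera" (4x4, takes a point from camera to tool coordinates, whose origin is the TCP and whose axes are the flange's). Camera axes: x right, y up, looking along -z (the intrinsics and any distortion apply to the point x, -y, -z); pixel columns grow to the right and rows downward; lengths in m; the calibration is good to about 2 mm. A picture is of the moment at which its call begins: read the wrist's pose just before it. calibration takes no time and is no camera call.
A pose or a line that the arm cannot do raises manip.MotionError and nothing moves.
- hand_in(): hands the job in; it is judged then, once.
Trained networks look in the newest picture that a camera, given by its name, has taken for a name from the list of things; names that differ only in an ending like _2 or _b are one class to them, and where a whole thing is asked for, a point or a joint stands for the part that bears it (a point fixed in the world has none). Each returns a list of dicts, best first, with "conf" (0 to 1); they miss things now and then, are a little off and sometimes report something else, mostly with a low value. They report only what shows in the picture. A call takes as long as a camera call. They do not tell look-alikes from the thing itself.
- silhouettes(camera, thing): "pixels" (420x560 bool, what is visible of it) and "extent" ([left, top, right, bottom] in pixels, round what is visible of it).
Readings, each from a call of its own:
- read_clock(): time.
- read_q(): joint angles.
- read_joint_vel(): joint speeds.
- read_joint_efforts(): joint torques, N m.
- read_position(): TCP position.
- read_ee_rot(): TCP orientation.
- read_wrist_force(): force on the tool from outside, world axes, zero at the start.
- read_ft_torque(): the same for the moment, N m.
- read_width(): finger opening in m.
- read_grasp_force(): force on a finger pad.
Only numpy, scipy, OpenCV 4.12 (cv2) and the standard library are available. Lean on these libraries where they do the work, as an engineer would, in place of code of your own. Each camera call takes 0.05 s, during which the arm holds its last target. There are 200 camera calls.

## Working session

There is one attempt and no reset: what is moved stays moved. The work goes in short steps, each a Python script; the robot and the scene stay as the last script left them, time stands still between calls to the robot, and variables do not carry over. Pictures are saved under pics/ and viewed, at most 14 in all, crops included, and the job is handed in when it is done.

```bash
ls; mkdir -p pics
python3 - <<'E'
from cell import *
import cv2
for n in ("scene","top"):
    im=capture(n); cv2.imwrite(f"pics/{n}0.png",cv2.resize(im[:,:,::-1],(800,600),interpolation=cv2.INTER_CUBIC))
    c=calibration(n); print(n,{k:(v.round(3).tolist() if hasattr(v,'round') and hasattr(v,'tolist') else v) for k,v in c.items()})
    for t in "blue_pan yellow_pan teal_jar pink_jar plaster_cast pink_bar dropper_bottle black_jar red_jar".split():
        print(t,[(round(float(d["conf"]),2),list(map(int,d["extent"]))) for d in silhouettes(n,t)])
print(calibration("wrist"),read_clock(),read_q(),read_ee_rot())
E
```

```text
pics
scene {'fx': 502.2649693089162, 'fy': 502.2649693089162, 'cx': 277.9059203747762, 'cy': 211.86467240144174, 'cam_to_world': [[0.448, 0.494, -0.745, -0.354], [-0.894, 0.251, -0.371, -0.66], [0.004, 0.832, 0.554, 0.79], [0.0, 0.0, 0.0, 1.0]]}
blue_pan []
yellow_pan [(0.86, [240, 230, 312, 268])]
teal_jar [(0.62, [316, 275, 339, 302])]
pink_jar [(0.55, [182, 239, 198, 261])]
plaster_cast [(0.69, [149, 237, 168, 243])]
pink_bar [(0.52, [230, 264, 247, 273])]
dropper_bottle [(0.76, [267, 260, 278, 287])]
black_jar [(0.81, [360, 258, 378, 281])]
red_jar [(0.87, [332, 246, 346, 275])]
top {'fx': 542.332439782942, 'fy': 542.332439782942, 'cx': 283.846997875349, 'cy': 211.39898709580027, 'cam_to_world': [[0.016, 0.991, -0.136, 0.453], [-1.0, 0.015, -0.01, -0.196], [-0.008, 0.136, 0.991, 1.192], [0.0, 0.0, 0.0, 1.0]]}
blue_pan [(0.55, [151, 223, 236, 267]), (0.16, [261, 288, 286, 301])]
yellow_pan [(0.58, [244, 223, 329, 264]), (0.53, [365, 288, 390, 308])]
teal_jar [(0.87, [364, 286, 394, 308]), (0.58, [312, 288, 327, 302])]
pink_jar [(0.57, [199, 284, 220, 296])]
plaster_cast [(0.76, [1
[... 208 characters left out ...]
412, 'fy': 319.1781265376412, 'cx': 281.57369174561876, 'cy': 209.29374040806115, 'tool_from_camera': array([[ 2.77725324e-04,  9.45646779e-01,  3.25195468e-01,
         8.46087847e-02],
       [ 9.99999230e-01,  1.30739558e-04, -1.23420709e-03,
         4.77703270e-04],
       [-1.20963987e-03,  3.25195560e-01, -9.45646014e-01,
        -1.42634078e-01],
       [ 0.00000000e+00,  0.00000000e+00,  0.00000000e+00,
         1.00000000e+00]])} 1.0 [ 1.32503163e+00  3.19595388e-01  1.56447752e+00 -1.05488784e-05
  1.25739398e+00 -1.99774815e-02] [[-9.74618901e-01  2.23870491e-01  4.03322711e-05]
 [ 2.23870494e-01  9.74618894e-01  1.19545956e-04]
 [-1.25457816e-05  1.25540954e-04 -9.99999992e-01]]
```

View pics/scene0.png

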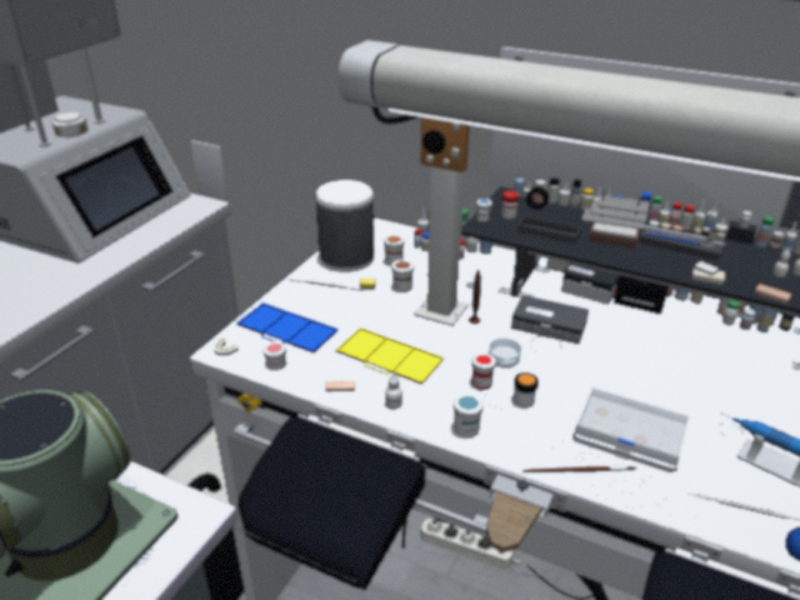

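View pics/top0.png

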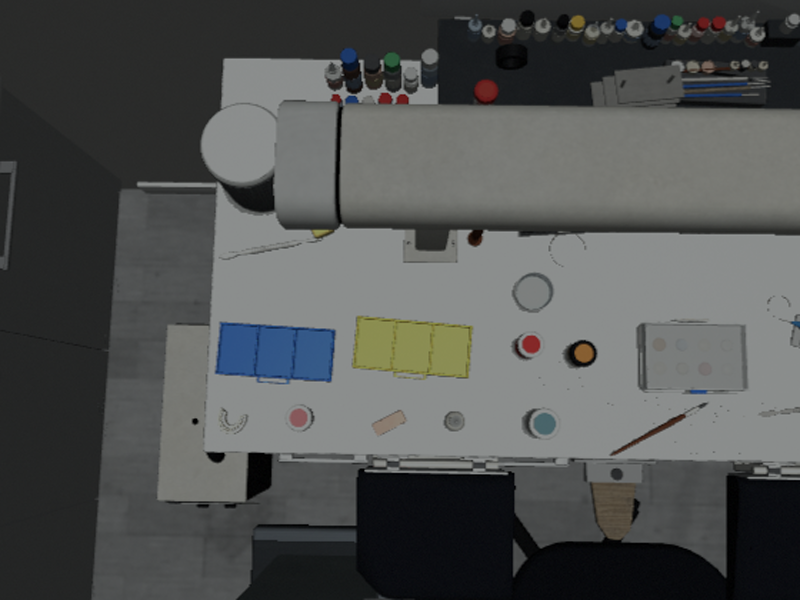

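Candidates (scale 800x600, top picture):
- Teal-topped jar (543,422). No purple twin is visible in either picture, and the nearest lookalikes are the red-topped jar (530,345) and the orange/black one (583,352).
- Pink-topped jar (299,418). Two brownish-topped jars appear in the scene picture at (394,247) and (402,272).
- Cast (233,420); something cream-coloured sits on the shelf at scene (708,271).
- Pink bar (389,422); another one is on the shelf at scene (772,292).
- Dropper (455,421); other bottles are on the rack.
- Blue pan (276,352), yellow pan (412,347).

I'll take the pieces in the front row and check them in a wrist crop.

```bash
cat > h.py <<'E'
from cell import *
import numpy as np, cv2
def pose():  # wrist camera to world
    T=np.eye(4); T[:3,:3]=read_ee_rot(); T[:3,3]=read_position(); return T@np.array(calibration("wrist")["tool_from_camera"])
def ray(px,name,z,T=None):
    c=calibration(name); T=np.array(c["cam_to_world"]) if T is None else T
    px=np.atleast_2d(px).astype(float)
    d=np.c_[(px[:,0]-c["cx"])/c["fx"],-(px[:,1]-c["cy"])/c["fy"],-np.ones(len(px))]@T[:3,:3].T
    return T[:3,3]+d*((z-T[2,3])/d[:,2])[:,None]
def project(P,name,T=None):
    c=calibration(name); T=np.array(c["cam_to_world"]) if T is None else T
    q=(np.atleast_2d(P)-T[:3,3])@T[:3,:3]
    return np.c_[c["cx"]-c["fx"]*q[:,0]/q[:,2],c["cy"]+c["fy"]*q[:,1]/q[:,2]]
def rect(mask,name,z,T=None):  # min area rectangle on plane z (mm), outline
    cs,_=cv2.findContours(mask.astype(np.uint8),cv2.RETR_EXTERNAL,cv2.CHAIN_APPROX_NONE)
    c=max(cs,key=cv2.contourArea)[:,0]
    P=ray(c,name,z,T)[:,:2]*1000
    return cv2.minAreaRect(P.astype(np.float32))
def R(a): # tool down, tool x axis at world angle a
    c,s=np.cos(a),np.sin(a); return np.array([[c,s,0],[s,-c,0],[0,0,-1.]])
Z=dict(blue_pan=.008,yellow_pan=.008,teal_jar=.05,pink_jar=.03,plaster_cast=.01,pink_bar=.008,dropper_bottle=.034,black_jar=.04,red_jar=.05)
E
python3 - <<'E'
from h import *
capture("top")
for t,z in Z.items():
    for d in silhouettes("top",t):
        r=rect(d["pixels"],"top",z); print(t,round(d["conf"],2),np.round(r[0]),np.round(r[1]),round(r[2]),d["pixels"].sum())
for a in (0,np.pi,np.pi/2,-np.pi/2):
    for p in ([.3,.05,.25],[.3,-.2,.25],[.3,-.35,.25],[.45,.05,.1],[.45,-.2,.1]):
        q=manip.inverse_kinematics(p,R(a)); print(round(a,2),p,None if q is None else np.round(q,2))
E
```

```text
blue_pan 0.83 [533.  16.] [179.  88.] 87 3056
yellow_pan 0.84 [ 543. -194.] [177.  88.] 86 2963
teal_jar 0.74 [ 435. -386.] [43. 48.] 1 405
pink_jar 0.56 [438. -28.] [38. 38.] 2 283
plaster_cast 0.68 [428.  79.] [44. 32.] 74 194
pink_bar 0.66 [ 431. -162.] [25. 53.] 27 258
dropper_bottle 0.54 [ 436. -258.] [27. 25.] 46 145
black_jar 0.54 [ 539. -446.] [38. 45.] 1 330
red_jar 0.63 [ 549. -367.] [37. 43.] 27 299
red_jar 0.6 [ 435. -386.] [43. 48.] 1 430
0 [0.3, 0.05, 0.25] [ 0.13 -0.14  2.04 -0.    1.24  1.7 ]
0 [0.3, -0.2, 0.25] [-0.62 -0.04  1.95 -0.    1.23  0.95]
0 [0.3, -0.35, 0.25] [-0.89  0.13  1.77 -0.    1.24  0.68]
0 [0.45, 0.05, 0.1] [ 0.09  0.26  2.02 -0.    0.85  1.66]
0 [0.45, -0.2, 0.1] [-0.44  0.32  1.94 -0.    0.88  1.13]
3.14 [0.3, 0.05, 0.25] [ 0.13 -0.14  2.04 -0.    1.24 -1.44]
3.14 [0.3, -0.2, 0.25] [-0.62 -0.04  1.95 -0.    1.23 -2.19]
3.14 [0.3, -0.35, 0.25] [-0.89  0.13  1.77 -0.    1.24 -2.46]
3.14 [0.45, 0.05, 0.1] [ 0.09  0.26  2.02 -0.    0.85 -1.49]
3.14 [0.45, -0.2, 0.1] [-0.44  0.32  1.94 -0.    0.88 -2.01]
1.57 [0.3, 0.05, 0.25] [ 0.13 -0.14  2.04 -0.    1.24  0.13]
1.57 [0.3, -0.2, 0.25] [-0.62 -0.04  1.95 -0.    1.23 -0.62]
1.57 [0.3, -0.35, 0.25] [-0.89  0.13  1.77 -0.    1.24 -0.89]
1.57 [0.45, 0.05, 0.1] [ 0.09  0.26  2.02 -0.    0.85  0.09]
1.57 [0.45, -0.2, 0.1] [-0.44  0.32  1.94 -0.    0.88 -0.44]
-1.57 [0.3, 0.05, 0.25] None
-1.57 [0.3, -0.2, 0.25] [-0.62 -0.04  1.95 -0.    1.23  2.52]
-1.57 [0.3, -0.35, 0.25] [-0.89  0.13  1.77 -0.    1.24  2.25]
-1.57 [0.45, 0.05, 0.1] None
-1.57 [0.45, -0.2, 0.1] None
```

Run:
```python
from h import *
for i,y in enumerate((.06,-.13,-.31)):
    manip.goto([.48,y,.23],R(np.pi/2)); manip.hold(.15)
    T=pose(); im=capture("wrist"); cv2.imwrite(f"pics/w{i}.png",im[:,:,::-1]); np.save(f"T{i}",T)
    for t,z in Z.items():
        for d in silhouettes("wrist",t):
            if d["conf"]<.3: continue
            r=rect(d["pixels"],"wrist",z,T); print(i,t,round(d["conf"],2),np.round(r[0]),np.round(r[1]),round(r[2],1),np.round(d["extent"]))
            np.save(f"m_{i}_{t}",d["pixels"])
print(read_clock())
```

```text
0 blue_pan 0.59 [532.  18.] [178.  88.] 87.0 [286. 136. 370. 276.]
0 yellow_pan 0.57 [ 544. -179.] [159.  88.] 85.9 [293. 292. 369. 388.]
0 teal_jar 0.87 [ 816. -142.] [38. 94.] 44.7 [528. 321. 558. 371.]
0 pink_jar 0.73 [438. -24.] [51. 39.] 69.3 [229. 230. 266. 268.]
0 pink_bar 0.8 [ 432. -159.] [23. 55.] 29.1 [233. 315. 261. 347.]
0 pink_bar 0.59 [434. -35.] [55. 42.] 88.9 [231. 230. 263. 272.]
0 black_jar 0.72 [528.  29.] [162.  80.] 87.2 [286. 135. 370. 276.]
1 blue_pan 0.81 [532. -12.] [124.  89.] 89.1 [289.   0. 379. 129.]
1 yellow_pan 0.68 [ 543. -192.] [178.  88.] 85.8 [296. 151. 382. 294.]
1 pink_jar 0.95 [436. -28.] [40. 39.] 0.1 [218.  63. 260. 104.]
1 pink_bar 0.61 [ 432. -160.] [21. 51.] 28.0 [224. 182. 258. 224.]
1 dropper_bottle 0.85 [ 437. -255.] [56. 28.] 81.7 [236. 264. 262. 306.]
1 dropper_bottle 0.55 [ 435. -370.] [63. 46.] 86.6 [228. 339. 264. 376.]
1 red_jar 0.56 [ 548. -350.] [40. 76.] 5.9 [317. 330. 352. 380.]
1 red_jar 0.41 [439. -28.] [38. 38.] 0.1 [221.  59. 260. 105.]
2 yellow_pan 0.67 [ 542. -205.] [155.  88.] 85.9 [300.   0. 396. 157.]
2 teal_jar 0.66 [ 435. -380.] [64. 46.] 89.0 [220. 223. 263. 271.]
2 pink_bar 0.63 [ 432. -161.] [21. 51.] 26.8 [216.   7. 254.  62.]
2 dropper_bottle 0.57 [ 437. -257.] [29. 28.] 0.1 [227. 123. 256. 151.]
2 black_jar 0.91 [ 535. -440.] [40. 63.] 26.6 [311. 270. 346. 312.]
2 red_jar 0.71 [ 546. -362.] [39. 55.] 28.6 [322. 210. 362. 258.]
7.175
```

View pics/w0.png

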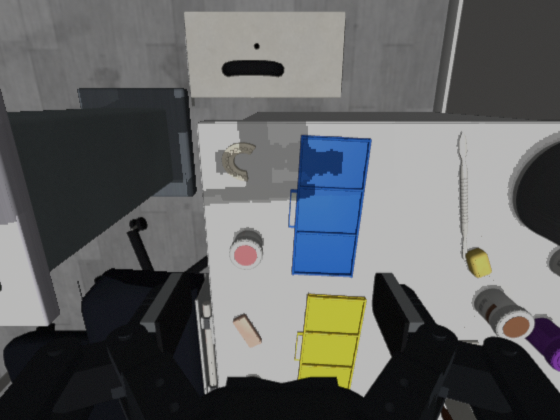

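View pics/w2.png

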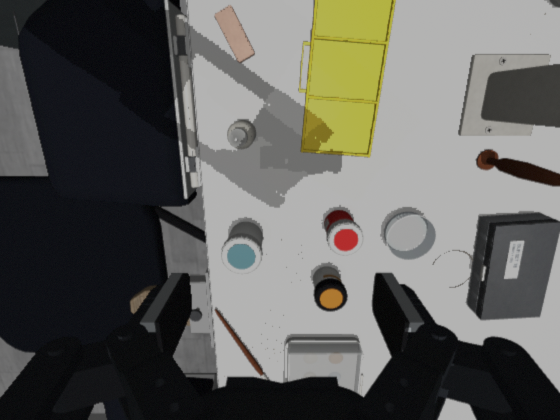

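w0 shows the cast (242,160), pink jar (246,253), bar (247,331) and blue pan (330,205); the purple twin is at far right (550,345). w2 shows the real teal jar (242,250), dropper (241,133), red jar (344,237) and black jar (330,293). Next is a refined fit by colour, with a crop of the cast and bottle.

```bash
cat > fit.py <<'E'
from h import *
HSV=dict(blue_pan=([100,120,60],[130,255,255],.006),yellow_pan=([22,110,60],[36,255,255],.006),teal_jar=([85,50,50],[100,255,255],.056),pink_jar=([0,60,60],[8,200,255],.036),
  pink_bar=([3,35,90],[20,140,255],.010),red_jar=([0,200,60],[8,255,255],.052))
G=dict(blue_pan=(533,18),yellow_pan=(543,-194),teal_jar=(435,-385),pink_jar=(438,-28),pink_bar=(432,-161))
def fit(im,name,T=None,things=G):
    hsv=cv2.cvtColor(im,cv2.COLOR_RGB2HSV); out={}
    for t in things:
        lo,hi,z=HSV[t]; m=cv2.inRange(hsv,np.array(lo),np.array(hi))
        if t=="pink_jar": m|=cv2.inRange(hsv,np.array([170,60,60]),np.array([180,255,255]))
        k=np.ones((5,5),np.uint8)
        m=cv2.morphologyEx(m,cv2.MORPH_CLOSE,np.ones((3,3),np.uint8))
        if "pan" in t: m=cv2.morphologyEx(m,cv2.MORPH_OPEN,k)
        n,l,s,c=cv2.connectedComponentsWithStats(m)
        best=None
        for i in range(1,n):
            if s[i,4]<15: continue
            P=ray(c[i],name,z,T)[0,:2]*1000
            if np.hypot(*(P-np.array(G[t])))>45: continue
            if best is None or s[i,4]>s[best,4]: best=i
        if best is None: continue
        r=rect(l==best,name,z,T); x,y,w,h,a=s[best]
        out[t]=(np.round(r[0],1),np.round(r[1],1),round(r[2],1),np.round(ray(c[best],name,z,T)[0,:2]*1000,1),"EDGE" if x<2 or y<2 or x+w>558 or y+h>418 else "")
    return out
E
python3 - <<'E'
from fit import *
for k,v in fit(capture("top"),"top").items(): print("top",k,v)
for i in range(3):
    im=cv2.imread(f"pics/w{i}.png")[:,:,::-1].copy()
    for k,v in fit(im,"wrist",np.load(f"T{i}.npy")).items(): print(i,k,v)
a=cv2.imread("pics/w0.png")[130:195,205:285]; b=cv2.imread("pics/w2.png")[100:165,205:285]
cv2.imwrite("pics/crop.png",cv2.resize(np.hstack([a,b]),(800,325),interpolation=cv2.INTER_CUBIC))
E
```

```text
top blue_pan (array([537.1,  15.1]), array([177.2,  79.3]), 87.2, array([537. ,  14.8]), '')
top yellow_pan (array([ 564.7, -234.6]), array([44.1, 98.9]), 0.9, array([ 566.8, -227.3]), '')
top teal_jar (array([ 425.9, -381.5]), array([18.7,  5.9]), 45.6, array([ 425.5, -381.6]), '')
top pink_jar (array([437.8, -28. ]), array([25.1, 23.3]), 1.9, array([437.4, -28.1]), '')
top pink_bar (array([ 432.4, -161.9]), array([18.5, 48.2]), 28.8, array([ 432.4, -161.9]), '')
0 blue_pan (array([536.2,  17.6]), array([177.1,  79.6]), 87.1, array([536.7,  26.3]), '')
0 yellow_pan (array([ 548.1, -181.9]), array([160.3,  80. ]), 85.8, array([ 549.5, -170.1]), '')
0 pink_jar (array([436.7, -27.1]), array([25.8, 23.5]), 0.1, array([436.9, -27. ]), '')
0 pink_bar (array([ 431.9, -158.2]), array([20. , 50.5]), 27.6, array([ 431.7, -157.5]), '')
1 blue_pan (array([535. ,  -9.8]), array([123.5,  79.6]), 87.2, array([535.4,  -5.7]), 'EDGE')
1 yellow_pan (array([ 547.3, -192.8]), array([177.7,  80. ]), 85.9, array([ 547.9, -184.2]), '')
1 teal_jar (array([ 435. , -375.5]), array([ 6., 23.]), 86.0, array([ 435.1, -375.9]), '')
1 pink_jar (array([436.7, -26.7]), array([25.6, 25.5]), 88.4, array([436.8, -26.9]), '')
1 pink_bar (array([ 432.1, -159.3]), array([20.6, 49.1]), 27.7, array([ 431.8, -159.3]), '')
2 yellow_pan (array([ 546.3, -204.5]), array([155.7,  80.4]), 85.9, array([ 547.2, -198.3]), 'EDGE')
2 teal_jar (array([ 435. , -387.1]), array([29.7, 28.8]), 88.5, array([ 434.9, -387. ]), '')
2 pink_bar (array([ 431.9, -161. ]), array([19.7, 49.8]), 26.8, array([ 431.5, -160.3]), '')
```

View pics/crop.png

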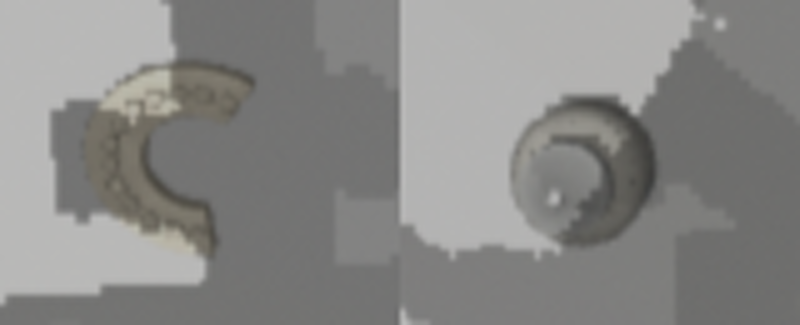

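Run:
```python
from h import *
manip.goto([.46,.03,.02],R(np.pi/2)); manip.move_gripper(.043,20)
f0=read_wrist_force()[2]
for z in np.arange(.006,-.012,-.0015):
    manip.move_straight([.46,.03,z],max_speed=.05)
    f=read_wrist_force()[2]-f0
    print(round(z,4),np.round(read_position()[2],4),round(f,1),end=" | ")
    if abs(f)>3: break
manip.move_straight([.46,.03,.03]); print(read_width())
p=[.428,.079,.1]; manip.goto(p,R(np.deg2rad(165))); manip.move_gripper(.06)
T=pose(); im=capture("wrist"); np.save("Tc",T); cv2.imwrite("pics/c.png",im[:,:,::-1])
for d in silhouettes("wrist","plaster_cast"):
    r=rect(d["pixels"],"wrist",.008,T); print(d["conf"],r,d["extent"])
print(read_clock())
```

```text
0.006 0.0055 -0.6 | 0.0045 0.0045 -0.6 | 0.003 0.003 -0.5 | 0.0015 0.0014 -0.6 | 0.0 -0.0001 -0.3 | -0.0015 -0.0016 -1.1 | -0.003 -0.0019 12.6 | 0.042634744922272386
0.74 ((427.2003479003906, 79.82923126220703), (43.57039260864258, 35.574867248535156), 74.9630355834961) [253.2, 191.5, 313.6, 232.8]
13.0083
```

View pics/c.png

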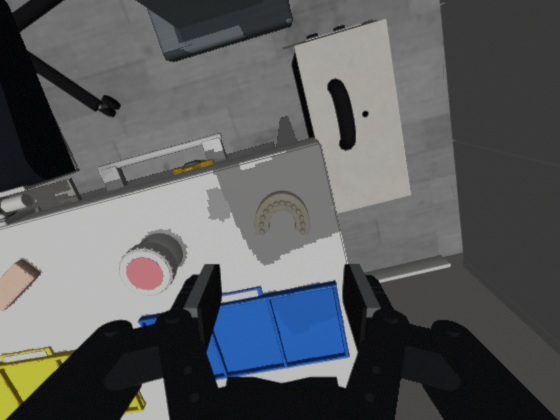

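```bash
cat >> h.py <<'E'
PAN=dict(blue=(np.array([.5366,.0164]),np.deg2rad(-2.9)),yellow=(np.array([.5472,-.1935]),np.deg2rad(-4.1)))
def bay(pan,k): # k=+1 left, 0, -1 right
    c,y=PAN[pan]; return c+.058*k*np.array([-np.sin(y),np.cos(y)])
def down(xy,z,v=.1): manip.move_straight([*xy,z],max_speed=v)
def pick(xy,a,z,opening,force,hi=.1):
    manip.move_gripper(opening); manip.goto([*xy,hi],R(a)); down(xy,z,.12)
    manip.move_gripper(0,force); print("held",round(read_width()*1e3,1),round(read_grasp_force(),1)); down(xy,hi,.15)
def place(xy,a,z,rel,hi=.12):
    manip.goto([*xy,hi],R(a)); print("carry",round(read_width()*1e3,1),round(read_grasp_force(),1)); down(xy,z+.012,.15); f0=read_wrist_force()[2]; down(xy,z,.04)
    print("touch",round(read_wrist_force()[2]-f0,1)); manip.move_gripper(rel); down(xy,hi,.15); print("t",read_clock())
E
python3 - <<'E'
from h import *
d=np.deg2rad
g=np.array([.4275,.0795])+.005*np.array([np.cos(d(-15)),np.sin(d(-15))])
pick(g,d(165),.0025,.058,35)
y=d(-92.9); place(bay("blue",0)+.005*np.array([np.cos(y),np.sin(y)]),d(87.1),.0062,.048)
# bar
b=np.array([.432,-.1605]); pick(b,d(117.4),.004,.034,35)
place(bay("yellow",0),d(175.9),.0073,.026)
manip.goto([.5,-.12,.24],R(np.pi/2)); manip.move_gripper(.085)
np.save("Ta",pose()); cv2.imwrite("pics/a.png",capture("wrist")[:,:,::-1]); print(read_clock())
E
```

```text
held 40.4 34.8
carry 40.2 35.4
touch 3.9
t 19.075
held 18.8 34.6
carry 18.5 34.2
touch 5.8
t 25.6083
27.6917
```

View pics/a.png

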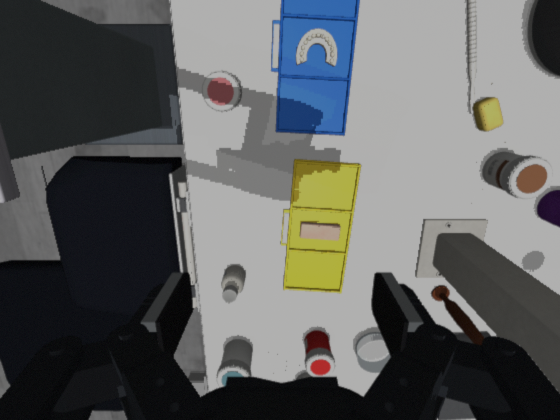

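The cast (317,48) and the bar (320,231) are central in their bays. Next: the teal jar, the bottle, then the pink jar.

Run:
```python
from h import *
d=np.deg2rad
def chk(w):
    assert read_width()>w
pick([.435,-.3865],d(87.1),.008,.062,40,.12); chk(.035)
place(bay("blue",1),d(87.1),.0115,.057,.13)
pick([.4365,-.257],d(87.1),.006,.045,25,.12); chk(.018)
place(bay("blue",-1),d(87.1),.0095,.041,.13)
manip.goto([.5,-.1,.24],R(np.pi/2)); manip.move_gripper(.085)
np.save("Tb",pose()); cv2.imwrite("pics/b.png",capture("wrist")[:,:,::-1]); print(read_clock())
```

```text
held 43.1 40.0
carry 43.0 40.7
touch 5.8
t 35.7583
held 29.7 24.8
carry 29.1 24.7
touch -1.5
t 43.1583
44.3
```

View pics/b.png

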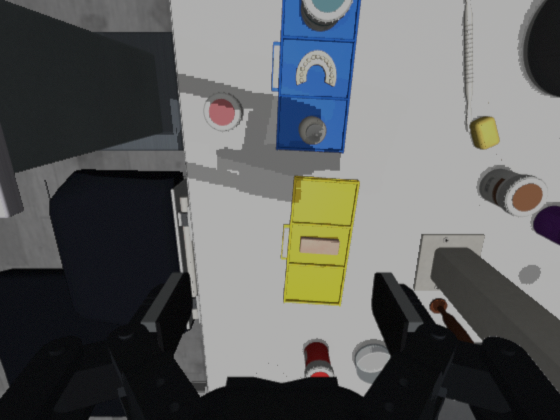

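The teal jar (327,5) and the bottle (312,130) stand in their bays. Pink jar next, then a check.

Run:
```python
from h import *
d=np.deg2rad
pick([.437,-.0275],d(87.1),.006,.055,35,.13); assert read_width()>.03
place(bay("yellow",1),d(85.9),.0095,.051,.14)
manip.goto([.5,.0,.26],R(np.pi/2)); manip.move_gripper(.085); manip.hold(.2)
T=pose(); im=capture("wrist"); a=im[:,200:420]
cv2.imwrite("pics/e.png",cv2.resize(im[0:420,200:420,::-1],None,fx=1.42,fy=1.42))
for n,k,z in (("blue",1,.059),("blue",0,.012),("blue",-1,.037),("yellow",1,.039),("yellow",0,.013)):
    print(n,k,bay(n,k).round(3),"expected px",project([*bay(n,k),z],"wrist",T).round())
for t,z in dict(teal_jar=.055,plaster_cast=.012,dropper_bottle=.037,pink_jar=.037,pink_bar=.012).items():
    for s in silhouettes("wrist",t)[:2]: print(t,round(s["conf"],2),np.round(rect(s["pixels"],"wrist",z,T)[0]),np.round(s["extent"]))
manip.goto([.2,.5,.3],R(np.pi/2)); manip.hold(.2)
im=capture("scene"); cv2.imwrite("pics/f.png",cv2.resize(im[200:330,110:410,::-1],(800,347),interpolation=cv2.INTER_CUBIC)); capture("top")
for t,z in dict(teal_jar=.055,plaster_cast=.012,dropper_bottle=.037,pink_jar=.037,pink_bar=.012,red_jar=.05,black_jar=.04).items():
    for s in silhouettes("top",t)[:2]: print("top",t,round(s["conf"],2),np.round(rect(s["pixels"],"top",z)[0]))
print(read_clock())
```

```text
held 37.5 34.8
carry 37.5 35.1
touch 4.6
t 51.1583
blue 1 [0.54  0.074] expected px [[321. 110.]]
blue 0 [0.537 0.016] expected px [[312. 159.]]
blue -1 [ 0.534 -0.042] expected px [[310. 210.]]
yellow 1 [ 0.551 -0.136] expected px [[321. 279.]]
yellow 0 [ 0.547 -0.194] expected px [[315. 304.]]
teal_jar 0.98 [539.  74.] [300.  88. 341. 131.]
teal_jar 0.73 [ 819. -148.] [504. 271. 555. 318.]
plaster_cast 0.9 [536.  18.] [290. 143. 333. 169.]
dropper_bottle 0.75 [532. -43.] [297. 198. 323. 228.]
pink_jar 0.68 [ 550. -129.] [307. 255. 338. 289.]
pink_bar 0.56 [ 547. -189.] [299. 294. 332. 310.]
top teal_jar 0.66 [539.  70.]
top plaster_cast 0.66 [536.  17.]
top dropper_bottle 0.45 [532. -50.]
top pink_jar 0.65 [ 552. -135.]
top pink_bar 0.65 [ 548. -193.]
top red_jar 0.69 [ 550. -367.]
top black_jar 0.73 [ 537. -446.]
55.625
```

View pics/e.png

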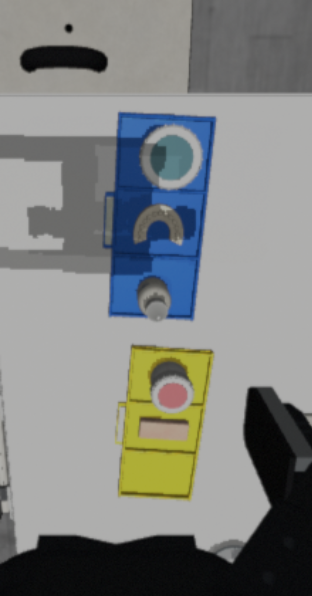

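View pics/f.png

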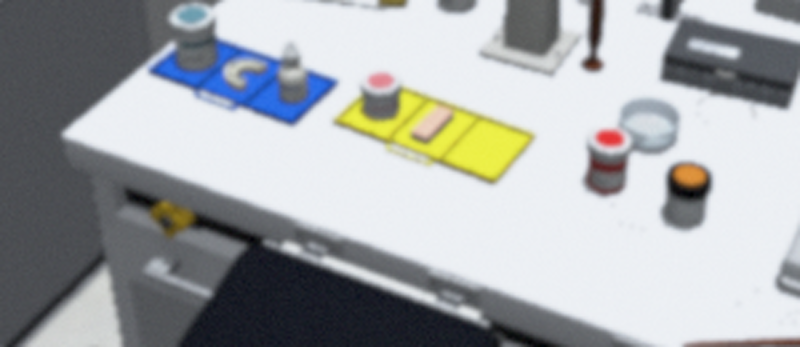

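All five pieces stand or lie centred in their bays: teal (193,20), cast (243,70), dropper (292,72), pink jar (381,95), bar (432,122). The red (607,160) and black (687,195) jars have not moved.

```bash
python3 -c "
from cell import *
print(hand_in())"
```

```text
the job is handed in; nothing more can be done
None
```

Both dental cases are made up as asked and handed in at about 56 s of the 99 s: all five pieces released near their bay centres, and the red and black jars left where they were.

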